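# Select the quartz stage on the mineral-viewing console

## Robot

A 6-joint arm with a two-finger parallel gripper is mounted at the origin on the work surface. World frame = base frame: x ahead of the robot, y to its left, z up, the work surface at z = 0. Lengths are in mm, angles in rad, forces in N, time in s.
With the tool pointing down it reaches from about 350 to 800 mm from the base axis. Payload 7.3 kg.
Tool frame: the origin (TCP) lies midway between the tips of the shut fingers; the grasp point (between the pads) lies 19 mm behind it; z points along the fingers, y is the line along which they close (so a half turn about z gives the same grasp; the last joint's range is limited). The gripper opens to 85 mm and grips with 20 to 120 N. Pads are 22 mm wide; open, the fingers measure 114 mm over their backs; the gripper's body (76 mm by 85 mm) begins 54 mm behind the grasp point. The pads swing forward as they close: fully open they stand 13 mm farther back than shut.
Start: joints at [1.129, 0.342, 1.524, -0, 1.275, -0.146], TCP at [153.025, 502.223, 231.322] pointing down, gripper open.
Joint ranges: [-2.53, 2.53], [-0.77, 2.02], [0.04, 2.7], [-1, 4.14], [0.28, 2.66], [-3.11, 3.11]. Speed limits (rad/s): [2.57, 2.57, 3.14, 3.14, 3.14, 3.14].

## Interface

Orientations are given as a unit quaternion [x, y, z, w].
In Python, from cell import arm gives the robot as it stands.
- The arm moves only by the tool jog_arm, never from a script. Its argument "steps" is a list of rows, each a list of 3 entries, a list of its own where there are three numbers: the shift along the tool's x, y, z in mm, then the turn, a rotation vector about the tool's x, y, z in rad, then the opening in per cent of the stroke, from 0 (shut) to 100 (fully open). In form: [[[tx, ty, tz], [rx, ry, rz], gripper], ...]. A call has 1 to 12 rows; each row shifts and turns the commanded pose from where the row before left it, along the tool's axes as they then stand; what a row does not reach is not made up. A row lasts 1/10 s, in which the tool goes at most 50 mm and 8.59 degrees, less where a joint would pass 70% of its speed; a pose out of reach is approached as far as the arm can. A call is refused whole if a number of a shift passes 50 or a number of a turn 0.15, either way. A call with a gripper value outside its range is refused whole. The fingers move at their own pace and stop on an object; the grip force is fixed at half the most. Time passes only in rows, so rows that do not move let the fingers close. It gives the time, the measured TCP pose, the force, the opening and the grip force at its end, in the units of the state.
- arm.observe(): the state, without advancing time (a new reading comes with each control period).
- arm.get_image(name): name is "scene" or "top"; returns (picture, depth): 480x640x3 uint8, blue, green, red; 480x640 float32, mm along the optical axis (not along the pixel's ray), 0 where there is no reading.
- arm.camera_info(name): a dict with "K" (3x3 intrinsics, pixels), "dist_coeffs" ([k1, k2, p1, p2, k3] as OpenCV has them; the pictures are not rectified), "R" (3x3) and "t" (3): a world point X has camera coordinates R X + t. Camera axes: x right, y down, z forward; pixel columns grow to the right and rows downward; lengths in mm; the calibration is good to about 2 mm. A picture is of the moment at which its call begins. camera_info takes no time and is no camera call.
- arm.hand_in(): hands the job in; it is judged then, once.
The state is a dict: "time": time; "q": joint angles; "joint_velocities": joint speeds; "joint_torque": joint torques, N m; "tcp_pos": TCP position; "eef_rot": TCP orientation; "ft_force": force on the tool from outside, world axes, zero at the start; "ft_torque": the same for the moment, N m; "finger_gap": finger opening in mm; "grasp_force": force on a finger pad.
Only numpy, scipy, OpenCV 4.12 (cv2) and the standard library are available. Lean on these libraries where they do the work, as an engineer would, in place of code of your own. Each camera call takes 0.05 s, during which the arm holds its last target. There are 200 camera calls.

## Task

The console's selector lever is parked in the single notch on the near side of its slotted gate. Lift the lever out of that notch, take it through the slots and lower it fully home into the notch that stands directly in front of the quartz specimen (the cluster of pointed crystals), then let go. Do not bump the three mounted specimens, and leave the loose things around and on the console where they are.

Things in the scene. Friction and masses are not known exactly. Their poses are not given: they have to be found in the camera images.
- console: Fixed console, a box 235 x 210 x 50 mm high, aluminium top plate with a slotted gate. Origin: on the table (height 0) below the middle of the gate's cross slot; x points from the park (robot) side to the specimen side, y to the left, z up. The box spans x -80 to 155 mm, y -105 to 105 mm. All slots are 16 mm wide; all notches are square pockets, 34 x 34 mm, sunk 14 mm into the plate.
- cross_slot (a point): Middle of the cross slot, at the plate's top (height 50 mm), console x 0, y 0. The slot runs along the console's y from -66 to 66 mm. The park slot and the three far slots branch off it along the console's x.
- park_notch (a point): Centre of the park notch at the plate's top: console x -40, y 29 mm. Its slot joins the cross slot at console y 29 mm. The lever starts home in it, up to 2 mm off centre.
- far_notch (a point): Centre of the middle one of the three far notches at the plate's top: console x 40, y 0. The other two lie 58 mm either side, at console y -58 and 58 mm. Each has its own slot straight to the cross slot.
- knob (a point): Middle of the lever's black round vertical knob, 27 mm in diameter, 43 mm tall (21 mm above, 22 mm below this point), at height 105 mm when home in a notch. The lever stays upright, does not turn, and slides along the console's x and y (about 2 N) and up (about 2 N). Let go over a slot, it rests on the plate; over a notch it sinks home by its own weight (150 g).
- collar (a point): Underside centre of the lever's collar (26 mm in diameter, 6 mm thick, on an 8 mm stem), 67 mm below the knob point; height 38 mm when home. Home in a notch the collar sits below the plate's top and locks the lever; lifted more than 12 mm it clears the plate, and the stem can follow the slots.
- lift (a joint): Height of the lever above fully home, in m: 0 = home in a notch, about 0.012 = collar resting on the plate, 0.035 = upper stop.
- gate_x (a joint): Lever's travel along the console's x, in m: 0 = park notch, 0.040 = cross slot, 0.080 = row of three far notches.
- gate_y (a joint): Lever's travel along the console's y, in m: 0 = park notch, and 0.029, -0.029, -0.087 for the far notches at console y = 58, 0, -58 mm.
- quartz: Quartz specimen: cluster of six pointed pale crystals, about 55 mm tall, fixed on a black round pad 52 mm in diameter. Origin: centre of the pad's underside, on the plate (height 50 mm), 78 mm beyond (console +x) the centre of its notch. Which of the three far notches it belongs to varies.
- cubes: Specimen of intergrown grey-brown cubes, about 45 mm tall, fixed on an equal pad beyond another of the three notches. Origin: centre of the pad's underside.
- pebble: Smooth egg-shaped stone, 43 mm tall with its pad, fixed on an equal pad beyond the remaining notch. Origin: centre of the pad's underside.
- chip: Loose small grey stone, 24 mm wide and 11 mm high, lying on the console's top plate near a corner on the park side. Origin: centre of its underside.
- jar: Loose clear jar with black lid, 48 mm in diameter, 60 mm high, standing beside the console. Origin: centre of its underside.
- brush: Loose brush 170 mm long lying beside the console. Origin: its underside.
- loupe: Loose hand magnifier lying on the table: 66 mm ring, 75 mm handle. Origin: under the ring's centre.
- dish: Loose clear shallow dish, 90 mm across, 16 mm high, on the table. Origin: centre of its underside.

How it is judged (in metres and radians):
On the way:
1. the lever is lifted out of its park notch (value of joint lift above 0.0105 m and value of joint gate_x below 0.03 m), for 0.05 s.
At the end, for the whole second after the job is handed in: The lever is home in the far notch in front of the quartz (within 3 mm of fully down; collar centre within 86 mm of the quartz's pad centre, which only that notch allows), and at rest (value of joint lift below 0.003 m and horizontal distance between collar and quartz below 0.086 m and value of joint gate_x above 0.07 m and velocity of joint lift below 0.01 m/s); the robot touches nothing.
It fails at once if a mounted specimen is bumped (more than 3 N) (contact force between anything else and quartz above 3 N or contact force between anything else and cubes above 3 N or contact force between anything else and pebble above 3 N).
It fails at once if a loose thing near the work is moved by more than 30 mm (distance of any of chip, jar, brush, loupe, dish from where it was at the start of the episode above 0.03 m).
It also fails if it takes over 38 s, if anything falls off the work surface, if the arm or the gripper's body presses on something with over 40 N, if the wrist force passes 120 N, or if a joint passes its speed limit or range.

## Working session

There is one attempt and no reset: what is moved stays moved. The work goes in short steps, Python scripts to look and compute and a tool call to move; the robot and the scene stay as the last step left them, time stands still between calls to the robot, and variables do not carry over. Pictures are saved under pics/ and viewed, at most 10 in all, crops included, and the job is handed in when it is done.

Besides the shell and the picture viewer there is one more tool, called after "Request:" in YAML: its name, and indented under it one key for each argument. jog_arm: Moves the arm, as the interface text tells. Its arguments: {"type":"object","properties":{"steps":{"type":"array"}},"required":["steps"]}

```bash
mkdir -p pics
cat > h.py <<'E'
import numpy as np, cv2
from cell import arm
def cap(n,f):
    p,d=arm.get_image(n); cv2.imwrite(f'pics/{f}.png',p); np.save(f'pics/{f}.npy',d); return p,d
def world(n,uv,depth=None,z=None):
    c=arm.camera_info(n); K=np.array(c['K'],float); R=np.array(c['R'],float); t=np.array(c['t'],float)
    r=cv2.undistortPoints(np.array(uv,float).reshape(-1,1,2),K,np.array(c['dist_coeffs'],float)).reshape(-1,2)
    r=np.c_[r,np.ones(len(r))]
    C=-R.T@t; D=r@R
    if depth is not None: s=np.array(depth,float)
    else: s=(np.array(z)-C[2])/D[:,2]
    return C+D*np.reshape(s,(-1,1))
E
python3 - <<'E'
from h import *
cap('top','t1');cap('scene','s1')
s=arm.observe();print(s['time'],s['eef_rot'],s['tcp_pos'],s['finger_gap'])
E
```

```text
0.1 [ 1.47338688e-01  9.89085849e-01 -6.74736768e-04 -1.99158954e-04] [152.86361477 501.88216796 230.68891844] 85.24072027477735
```

View pics/t1.png

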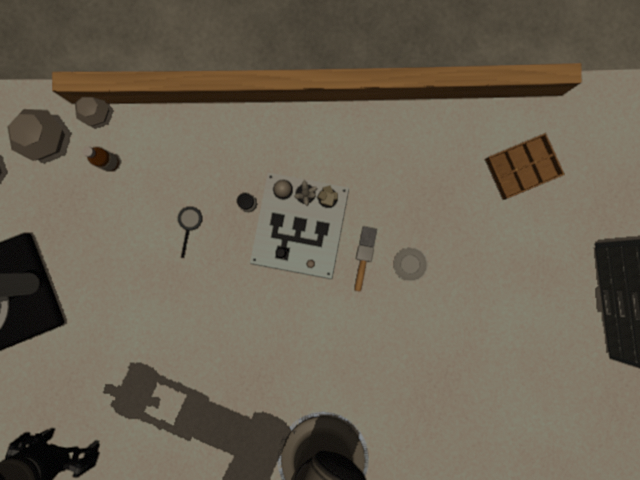

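View pics/s1.png

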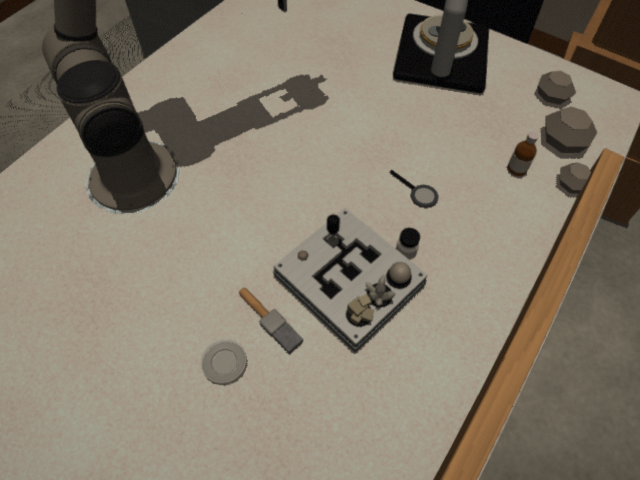

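The top view shows the console around (300,228): pebble at (283,188), a spiky cluster at (306,193), a blocky one at (328,197), the knob near (282,253) and the chip at (310,264). I'll zoom in to identify the specimens and fit the console pose.

Run:
```python
from h import *
t=cv2.imread('pics/t1.png');s=cv2.imread('pics/s1.png')
a=cv2.resize(t[170:285,240:380],None,fx=4,fy=4,interpolation=cv2.INTER_CUBIC)[:460,:560]
b=cv2.resize(s[200:355,265:435],None,fx=3,fy=3,interpolation=cv2.INTER_CUBIC)
cv2.imwrite('pics/ta.png',a);cv2.imwrite('pics/sb.png',b)
# plate by height from top depth
d=np.load('pics/t1.npy');v,u=np.mgrid[165:290,235:365];
W=world('top',np.c_[u.ravel(),v.ravel()],depth=d[165:290,235:365].ravel())
m=(abs(W[:,2]-50)<6)
im=np.zeros(d.shape,np.uint8); im[v.ravel()[m],u.ravel()[m]]=255
im=cv2.morphologyEx(im,cv2.MORPH_CLOSE,np.ones((9,9)))
c=max(cv2.findContours(im,0,2)[0],key=cv2.contourArea)
P=world('top',c.reshape(-1,2).astype(float),z=50)[:,:2].astype(np.float32)
r=cv2.minAreaRect(P);print(r,cv2.boxPoints(r),np.median(W[m,2]))
k=W[:,2]>95; print('high pts',np.c_[W[k],u.ravel()[k],v.ravel()[k]].round(0)[:40])
```

```text
((602.671875, 77.78607177734375), (268.2146301269531, 234.9595184326172), 78.3314208984375) [[460.49673  -29.789444]
 [690.6005   -77.310074]
 [744.84705  185.36159 ]
 [514.7432   232.88222 ]] 50.71245858051043
high pts [[ 490.    9. 1182.  351.  165.]
 [ 490.    9. 1182.  352.  174.]
 [ 490.    9. 1182.  313.  175.]
 [ 490.    9. 1182.  303.  177.]
 [ 490.    9. 1182.  254.  182.]
 [ 490.    9. 1182.  325.  182.]
 [ 692.   92.   96.  280.  184.]
 [ 692.   85.   95.  283.  184.]
 [ 690.   90.   95.  281.  185.]
 [ 689.   87.   97.  282.  185.]
 [ 490.    9. 1182.  358.  185.]
 [ 687.   87.   98.  282.  186.]
 [ 490.    9. 1182.  330.  186.]
 [ 490.    9. 1182.  301.  187.]
 [ 490.    9. 1182.  341.  187.]
 [ 682.   80.   95.  285.  188.]
 [ 680.   83.   96.  284.  189.]
 [ 678.   34.  102.  304.  189.]
 [ 679.   31.   97.  305.  189.]
 [ 678.   29.   99.  306.  189.]
 [ 679.   27.   96.  307.  189.]
 [ 490.    9. 1182.  341.  189.]
 [ 676.   34.  100.  304.  190.]
 [ 675.   31.  104.  305.  190.]
 [ 675.   29.  101.  306.  190.]
 [ 490.    9. 1182.  242.  191.]
 [ 674.   36.   97.  303.  191.]
 [ 673.   34.  101.  304.  191.]
 [ 673.   31.  101.  305.  191.]
 [ 673.   29.  100.  306.  191.]
 [ 673.   27.  100.  307.  191.]
 [ 673.   -5.   98.  320.  191.]
 [ 673.   -8.   95.  321.  191.]
 [ 673.  -12.   99.  323.  191.]
 [ 490.    9. 1182.  357.  191.]
 [ 490.    9. 1182.  253.  192.]
 [ 671.   36.   96.  303.  192.]
 [ 671.   34.  100.  304.  192.]
 [ 671.   32.   96.  305.  192.]
 [ 671.   29.  100.  306.  192.]]
```

View pics/ta.png

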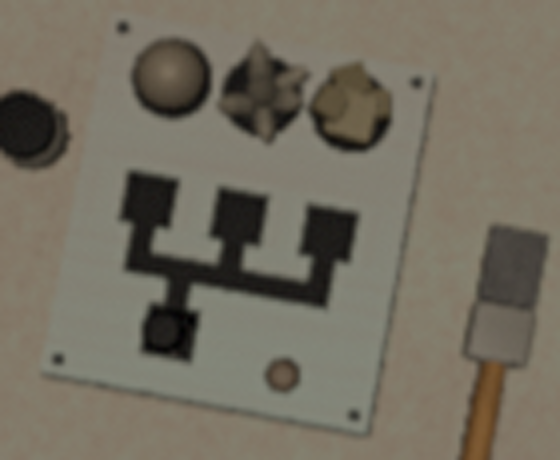

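View pics/sb.png

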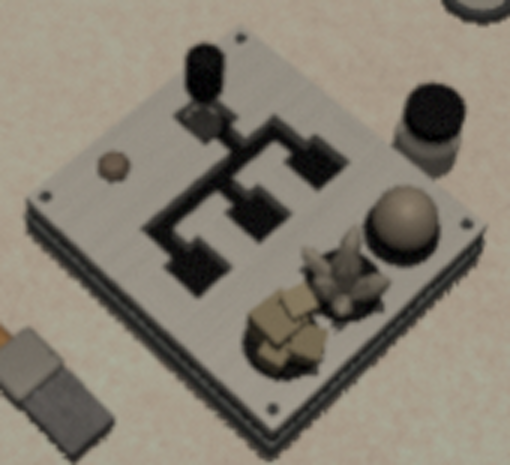

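The crops show pebble (172,78), quartz in the middle (263,95) and cubes (350,108), so the middle far notch is the target. Park notch is at (169,332) with the knob in it.

Run:
```python
from h import *
pc=np.array([(112,15,155,105),(435,75,155,-105),(42,375,-80,105),(370,435,-80,-105),(149,200,40,58),(240,216,40,0),(331,234,40,-58),(326,307,-8,-66),(125,268,-8,66)],float)
f=lambda c:(c+.5)/4-.5+np.array([240,170])
W=world('top',f(pc[:,:2]),z=50)[:,:2]; L=pc[:,2:]
a,b=L-L.mean(0),W-W.mean(0)
th=np.arctan2((a[:,0]*b[:,1]-a[:,1]*b[:,0]).sum(),(a*b).sum())
R=np.array([[np.cos(th),-np.sin(th)],[np.sin(th),np.cos(th)]]);o=W.mean(0)-R@L.mean(0)
print('th',th,'o',o,'res',(W-L@R.T-o).round(1).tolist())
print('scale',np.sqrt((b**2).sum()/(a**2).sum()))
print('park',o+R@[-40,29],'far',o+R@[40,0])
for n,uv in(('top',f(np.array([165.,330]))),('scene',(np.array([205,52.])+.5)/3-.5+[265,200])): print(n,world(n,uv,z=126))
s=arm.observe()
from scipy.spatial.transform import Rotation as Ro
print(Ro.from_quat(s['eef_rot']).as_matrix().round(3))
```

```text
th -0.201346237799022 o [558.30340415  55.38900297] res [[-2.8, -0.2], [-2.8, 0.4], [-1.1, -0.4], [-0.4, -0.9], [0.5, 0.8], [0.9, 0.1], [0.1, -0.6], [2.5, 1.6], [3.0, -0.9]]
scale 0.9930224825888312
park [524.91114284  91.80269386] far [597.49533349  47.38946085]
top [[524.46593052  90.10338167 126.        ]]
scene [[522.84949179  92.62780952 126.        ]]
[[-0.957  0.291 -0.001]
 [ 0.291  0.957 -0.001]
 [ 0.    -0.001 -1.   ]]
```

Request:
jog_arm:
  steps:
    - [[0,0,0],[0,0,-0.094],100]
    - [[-20,-14,0],[0,0,0],100]
    - [[-40,-29,0],[0,0,0],100]
    - [[-40,-29,0],[0,0,0],100]
    - [[-40,-29,0],[0,0,0],100]
    - [[-40,-29,0],[0,0,0],100]
    - [[-40,-29,0],[0,0,0],100]
    - [[-40,-29,0],[0,0,0],100]
    - [[-40,-29,0],[0,0,0],100]
    - [[-40,-29,0],[0,0,0],100]
    - [[-40,-29,10],[0,0,0],100]
    - [[-40,-29,10],[0,0,0],100]

```text
time: 1.3
tcp_pos: [504.1, 119.0, 211.2]
eef_rot: [0.101, 0.995, 0.0, 0.0]
ft_force: [0.4, 0.9, 0.5]
finger_gap: 85.1
grasp_force: 0.0
```

Request:
jog_arm:
  steps:
    - [[-20,-14,10],[0,0,0],100]
    - [[0,0,0],[0,0,0],100]
    - [[0,0,0],[0,0,0],100]

```text
time: 1.6
tcp_pos: [519.4, 102.9, 200.8]
eef_rot: [0.101, 0.995, 0.0, -0.001]
ft_force: [-0.8, 0.0, 0.3]
finger_gap: 85.3
grasp_force: 0.0
```

```bash
cat >> h.py <<'E'
from scipy.spatial.transform import Rotation as Ro
def to(x,y,z):
    s=arm.observe();R=Ro.from_quat(s['eef_rot']).as_matrix()
    print(s['time'],np.round(s['tcp_pos'],1),'yaw_y',np.arctan2(R[1,1],R[0,1]).round(4),'tool shift',(R.T@(np.array([x,y,z])-s['tcp_pos'])).round(1),'gap',s['finger_gap'],s['grasp_force'],np.round(s['ft_force'],1))
E
python3 - <<'E'
from h import *
to(524,91.5,86)
p,d=cap('scene','s2')
cv2.imwrite('pics/sc2.png',cv2.resize(p[150:350,225:435],None,fx=2.8,fy=2.8,interpolation=cv2.INTER_CUBIC))
E
```

```text
1.6 [519.4 102.9 200.8] yaw_y 1.3678 tool shift [ -7.1 -10.2 114.8] gap 85.30322097619913 0.0 [-0.8  0.   0.3]
```

View pics/sc2.png

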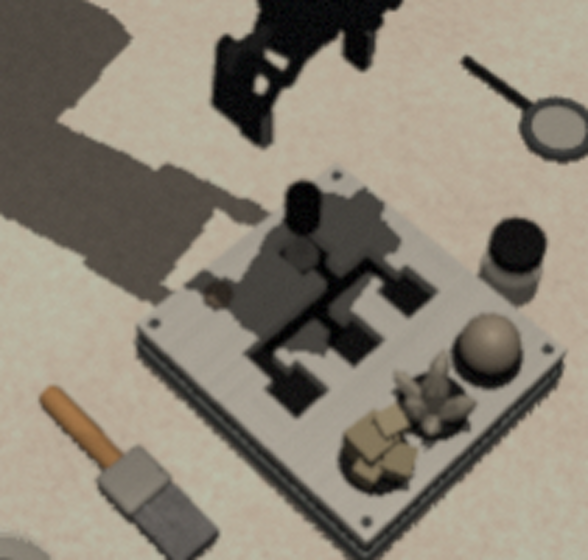

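The gripper is above the console; the knob is at crop (303,205), clear and still in the park notch. Moving down over it and closing.

Request:
jog_arm:
  steps:
    - [[-7,-10,0],[0,0,0],100]
    - [[0,0,20],[0,0,0],100]
    - [[0,0,30],[0,0,0],100]
    - [[0,0,30],[0,0,0],100]
    - [[0,0,20],[0,0,0],100]
    - [[0,0,12],[0,0,0],100]
    - [[0,0,0],[0,0,0],100]
    - [[0,0,0],[0,0,0],100]

```text
time: 2.45
tcp_pos: [525.3, 92.1, 90.4]
eef_rot: [0.1, 0.995, 0.0, 0.001]
ft_force: [0.8, 0.2, 0.3]
finger_gap: 85.9
grasp_force: 0.0
```

Request:
jog_arm:
  steps:
    - [[0,0,0],[0,0,0],50]
    - [[0,0,0],[0,0,0],35]
    - [[0,0,0],[0,0,0],20]
    - [[0,0,0],[0,0,0],20]
    - [[0,0,0],[0,0,0],10]
    - [[0,0,0],[0,0,0],10]
    - [[0,0,0],[0,0,0],10]
    - [[0,0,0],[0,0,0],10]

```text
time: 3.25
tcp_pos: [525.1, 91.9, 90.1]
eef_rot: [0.101, 0.995, 0.0, 0.001]
ft_force: [-0.8, 0.1, 5.9]
finger_gap: 25.2
grasp_force: 58.9
```

Request:
jog_arm:
  steps:
    - [[0,0,-5],[0,0,0],10]
    - [[0,0,-5],[0,0,0],10]
    - [[0,0,-5],[0,0,0],10]
    - [[0,0,-5],[0,0,0],10]
    - [[0,0,0],[0,0,0],10]
    - [[0,0,0],[0,0,0],10]

```text
time: 3.85
tcp_pos: [524.6, 91.9, 109.5]
eef_rot: [0.101, 0.995, 0.0, 0.0]
ft_force: [-0.2, -0.9, -2.9]
finger_gap: 25.5
grasp_force: 59.1
```

Run:
```python
from h import *
to(558.3,55.4,110)
p,d=cap('scene','s3')
cv2.imwrite('pics/sc3.png',cv2.resize(p[180:300,280:400],None,fx=4.5,fy=4.5,interpolation=cv2.INTER_CUBIC))
```

```text
3.85 [524.6  91.9 109.5] yaw_y 1.369 tool shift [-40.3 -29.   -0.5] gap 25.46692359506815 59.07602668739855 [-0.2 -0.9 -2.9]
```

View pics/sc3.png

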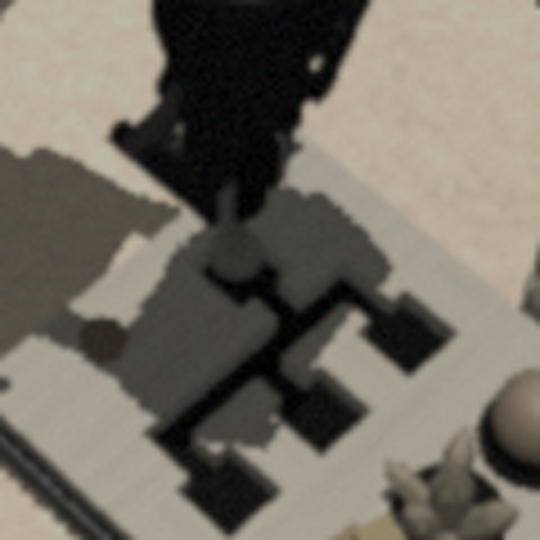

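The collar at crop (237,250) stands above the plate with the stem in the gripper, so the lever is lifted. Now along the park slot to the cross slot.

Request:
jog_arm:
  steps:
    - [[-8,0,0],[0,0,0],10]
    - [[-8,0,0],[0,0,0],10]
    - [[-8,0,0],[0,0,0],10]
    - [[-8,0,0],[0,0,0],10]
    - [[-8,0,0],[0,0,0],10]
    - [[0,0,0],[0,0,0],10]
    - [[0,0,0],[0,0,0],10]

```text
time: 4.6
tcp_pos: [564.5, 83.7, 109.5]
eef_rot: [0.101, 0.995, -0.0, 0.001]
ft_force: [0.7, -0.6, -1.9]
finger_gap: 25.2
grasp_force: 59.0
```

Run:
```python
from h import *
to(558.3,55.4,110)
```

```text
4.6 [564.5  83.7 109.5] yaw_y 1.3689 tool shift [  0.4 -28.9  -0.5] gap 25.24422745184796 58.990377550944686 [ 0.7 -0.6 -1.9]
```

Request:
jog_arm:
  steps:
    - [[0,-7,0],[0,0,0],10]
    - [[0,-7,0],[0,0,0],10]
    - [[0,-8,0],[0,0,0],10]
    - [[0,-7,0],[0,0,0],10]
    - [[0,0,0],[0,0,0],10]
    - [[0,0,0],[0,0,0],10]

```text
time: 5.2
tcp_pos: [558.0, 54.8, 109.5]
eef_rot: [0.101, 0.995, -0.0, -0.0]
ft_force: [1.3, -1.8, -1.4]
finger_gap: 25.0
grasp_force: 59.2
```

Run:
```python
from h import *
to(597.5,47.4,110)
```

```text
5.2 [558.   54.8 109.5] yaw_y 1.3684 tool shift [-40.2   0.7  -0.5] gap 25.043197692655173 59.15175408124924 [ 1.3 -1.8 -1.4]
```

Request:
jog_arm:
  steps:
    - [[-8,0,0],[0,0,0],10]
    - [[-8,0,0],[0,0,0],10]
    - [[-8,0.5,0],[0,0,0],10]
    - [[-8,0,0],[0,0,0],10]
    - [[-8,0,0],[0,0,0],10]
    - [[0,0,0],[0,0,0],10]
    - [[0,0,0],[0,0,0],10]

```text
time: 5.9
tcp_pos: [597.9, 47.9, 109.5]
eef_rot: [0.101, 0.995, 0.0, 0.001]
ft_force: [0.7, -0.9, -2.4]
finger_gap: 25.4
grasp_force: 59.2
```

Request:
jog_arm:
  steps:
    - [[0,0,4],[0,0,0],10]
    - [[0,0,4],[0,0,0],10]
    - [[0,0,0],[0,0,0],10]
    - [[0,0,0],[0,0,0],10]

```text
time: 6.3
tcp_pos: [597.0, 48.1, 101.2]
eef_rot: [0.101, 0.995, 0.0, -0.0]
ft_force: [-0.0, -0.5, -2.0]
finger_gap: 25.4
grasp_force: 59.1
```

Run:
```python
from h import *
to(597.5,47.4,90)
p,d=cap('scene','s4')
cv2.imwrite('pics/sc4.png',cv2.resize(p[180:300,280:420],None,fx=4.5,fy=4.5,interpolation=cv2.INTER_CUBIC))
```

```text
6.3 [597.   48.1 101.2] yaw_y 1.3691 tool shift [-0.6 -0.5 11.2] gap 25.43113313759459 59.10174527205527 [-0.  -0.5 -2. ]
```

View pics/sc4.png

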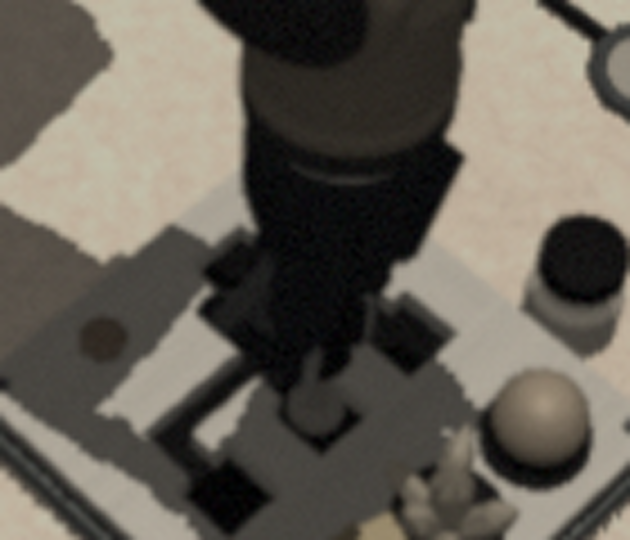

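The collar (315,410) is over the middle notch with the quartz at (455,480) straight beyond. Lowering home: the TCP was at about 90 when home in the park notch.

Request:
jog_arm:
  steps:
    - [[0,0,3],[0,0,0],10]
    - [[0,0,3],[0,0,0],10]
    - [[0,0,3],[0,0,0],10]
    - [[0,0,2.5],[0,0,0],10]
    - [[0,0,0],[0,0,0],10]
    - [[0,0,0],[0,0,0],10]

```text
time: 6.95
tcp_pos: [597.3, 47.9, 90.0]
eef_rot: [0.101, 0.995, 0.0, -0.0]
ft_force: [0.0, -0.6, -0.9]
finger_gap: 25.4
grasp_force: 59.3
```

Request:
jog_arm:
  steps:
    - [[0,0,0],[0,0,0],40]
    - [[0,0,0],[0,0,0],70]
    - [[0,0,0],[0,0,0],80]
    - [[0,0,0],[0,0,0],80]
    - [[0,0,-20],[0,0,0],80]
    - [[0,0,-30],[0,0,0],80]
    - [[0,0,-30],[0,0,0],80]
    - [[0,0,-30],[0,0,0],80]
    - [[30,0,-20],[0,0,0],80]
    - [[40,0,0],[0,0,0],80]
    - [[40,0,0],[0,0,0],80]
    - [[30,0,0],[0,0,0],80]

```text
time: 8.15
tcp_pos: [458.0, 76.4, 220.1]
eef_rot: [0.101, 0.995, 0.0, -0.0]
ft_force: [0.6, 0.5, -0.4]
finger_gap: 67.9
grasp_force: 0.0
```

Run:
```python
from h import *
to(597.5,47.4,90)
p,d=cap('scene','s5')
cv2.imwrite('pics/sc5.png',cv2.resize(p[200:355,265:435],None,fx=3.5,fy=3.5,interpolation=cv2.INTER_CUBIC))
```

```text
8.15 [458.   76.4 220.1] yaw_y 1.3691 tool shift [-142.5   -0.5  130.1] gap 67.93448386832856 0.0 [ 0.6  0.5 -0.4]
```

View pics/sc5.png

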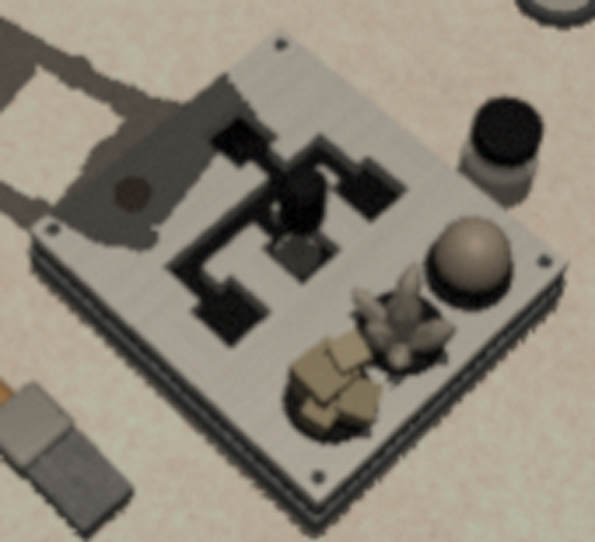

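The lever stands in the middle notch, knob at crop (302,200) and collar sunk at (300,250). A depth check confirms whether it is fully down.

Run:
```python
from h import *
for f,u0,v0 in(('s1',333,219),('s5',351,253)):
    d=np.load(f'pics/{f}.npy');v,u=np.mgrid[v0-12:v0+13,u0-7:u0+8]
    W=world('scene',np.c_[u.ravel(),v.ravel()],depth=d[v,u].ravel()); W=W[d[v,u].ravel()>0]
    print(f,np.sort(W[:,2])[::-1][:30:3].round(1))
```

```text
s1 [128.3 127.8 127.3 127.1 126.9 126.8 126.6 126.4 126.2 126.1]
s5 [128.1 127.7 127.6 127.2 127.1 126.8 126.7 126.7 126.3 126.2]
```

Knob top is at the same height as when parked (126 mm), so it is home.

```bash
python3 -c "
from cell import arm
print(arm.hand_in())"
```

```text
the job is handed in; nothing more can be done
None
```

The lever is fully home in the middle far notch, directly in front of the quartz, and released. I handed the job in with about 8 s on the clock; no verdict came back.

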